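Mix the stamp ink by turning the bottle over

ROBOT

A 6-joint arm with a two-finger parallel gripper is mounted at the origin on the work surface. World frame = base frame: x ahead of the robot, y to its left, z up, the work surface at z = 0. Lengths are in mm, angles in rad, forces in N, time in s.
With the tool pointing down it reaches from about 275 to 825 mm from the base axis. Payload 5.2 kg.
Tool frame: the origin (TCP) lies at the very end of the fingers, on their centre line; the grasp point (between the pads) lies 19 mm behind it; z points along the fingers, y is the line along which they close (so a half turn about z gives the same grasp; the last joint's range is limited). The gripper opens to 93 mm and grips with 3 to 60 N. Pads are 15 mm wide; open, the fingers measure 128 mm over their backs; the gripper's body (75 mm by 188 mm) begins 65 mm behind the grasp point.
Start: joints at [1.111, 0.259, 1.535, -0, 1.348, -0.203], TCP at [139.67, 531.975, 195.753] pointing down, gripper open.
Joint ranges: [-3.14, 3.14], [-0.91, 2.08], [0.19, 2.58], [-1.22, 4.36], [0.22, 2.71], [-3.12, 3.12]. Speed limits (rad/s): [2.57, 2.57, 3.14, 3.14, 3.14, 3.14].

INTERFACE

Orientations are given as [roll, pitch, yaw] about the fixed x, y, z axes, in that order (R = Rz(yaw) Ry(pitch) Rx(roll)).
In Python, from bench import robot gives the robot as it stands. The module is installed in compiled form; this text tells all that it offers. Calls block until the motion is done:
- robot.move_ptp(position, orientation): joint-space move of the TCP to a pose.
- robot.move_linear(position, ori=None, speed=150, f_stop=None): straight line of the TCP; ori=None keeps the orientation; speed is the mean speed in mm/s. With f_stop (N) it stops when the force on the tool has changed by that much, and returns True; else False.
- robot.move_j(angles): joint-space move.
- robot.move_gripper(opening): opening from 0.0 (shut) to 1.0 (fully open); the grip force is fixed at half the most; returns when the fingers have stopped.
- robot.sleep(seconds).
- robot.inverse_kinematics(position, orientation): joint angles nearest the present ones, or None.
- robot.get_image(name): name is "scene" or "top" or "wrist"; returns a dict with "img" (384x512x3 uint8, blue, green, red), "fovy" (degrees; the focal length in pixels is half the picture's height over the tangent of half this angle, whatever the lens; pixels are square), "cx", "cy" (the principal point, pixels), "k1" (the pictures are not rectified: a ray, as slopes to the right and down, at radius r is drawn at 1 + k1 r^2 times it, then the intrinsics apply), "eye" and "orientation" of the camera in the world. Camera axes: x right, y down, z forward; pixel columns grow to the right and rows downward; lengths in mm; the calibration is good to about 2 mm. A picture is of the moment at which its call begins. There is no depth.
A pose or a line that the arm cannot do raises robot.MotionError and nothing moves.
- robot.hand_in(): hands the job in; it is judged then, once.
Readings, each from a call of its own:
- robot.current_t(): time.
- robot.current_qpos(): joint angles.
- robot.current_joint_vel(): joint speeds.
- robot.current_joint_efforts(): joint torques, N m.
- robot.current_tcp_pos(): TCP position.
- robot.current_eef_rot(): TCP orientation.
- robot.current_contact_force(): force on the tool from outside, world axes, zero at the start.
- robot.current_ft_torque(): the same for the moment, N m.
- robot.current_gripper_width(): opening from 0.0 (shut) to 1.0 (fully open).
- robot.current_finger_force(): force on a finger pad.
Only numpy, scipy, OpenCV 4.12 (cv2) and the standard library are available. Lean on these libraries where they do the work, as an engineer would, in place of code of your own. Each camera call takes 0.05 s, during which the arm holds its last target. There are 200 camera calls.

TASK

The ink in the red-capped bottle has settled: pick the closed bottle up, turn it upside down, with the cap pointing steeply down, and keep it so for about two seconds. Then turn it upright again and stand it, without letting it fall, entirely on the round black rubber mat. Leave the blue-capped bottle and everything else on the counter where it is.

Things in the scene. Friction and masses are not known exactly. Their poses are not given: they have to be found in the camera images.
- red_ink: closed round bottle of red stamp ink, standing on the counter: white plastic, broad red label and red cap. 150 mm tall: body 56 mm in diameter up to 110 mm height, then a conical shoulder to 122 mm, then the cap, 34 mm in diameter and 28 mm tall. About 0.25 kg. Origin: centre of the underside; z points along the axis to the cap.
- blue_ink: closed ink bottle of the same shape and size as the red one, but with a blue label and a blue cap. Origin: centre of the underside; z points to the cap. Bystander. The two bottles and the mat may be in each other's places.
- drip_mat: flat round black rubber mat fixed on the counter, 120 mm in diameter, 4 mm thick. Origin: centre of its underside; z is up.
- tape_roll: roll of white paper tape lying flat, 90 mm outer and 72 mm inner diameter, 24 mm tall. Origin: centre of the underside. Bystander.
- stamp: rubber stamp standing upright: dark round foot 42 mm in diameter, wooden handle, 94 mm tall in all. Origin: centre of the underside. Bystander; it stands near a fixed open stamp pad with its lid up, 110 mm wide and 85 mm tall.
- notes_tall: banded brick of banknotes with a white paper band, 75 x 155 x 55 mm (x, y, z). Origin: centre of the underside. Bystander.
- notes_low: banded brick of banknotes with a white paper band, 75 x 155 x 28 mm (x, y, z). Origin: centre of the underside. Bystander.
- mouse: black computer mouse, 105 x 60 x 33 mm. Origin: centre of the underside. Bystander.
- coin_cup: empty blue plastic coin cup, open at the top, 76 mm across the rim, 85 mm tall. Origin: centre of the underside. Bystander.
Not all that is in view belongs to the job. Of the things that look like the drip_mat, the smaller one is meant.

How it is judged:
By the outcome, as a careful person would: the job done as asked, in the order asked, and still so for the second after the job is handed in, with the robot touching nothing.
It also fails if it takes over 56 s, if anything falls off the work surface, if the arm or the gripper's body presses on something with over 40 N, if the wrist force passes 120 N, or if a joint passes its speed limit or range.

## Working session

There is one attempt and no reset: what is moved stays moved. The work goes in short steps, each a Python script; the robot and the scene stay as the last script left them, time stands still between calls to the robot, and variables do not carry over. Pictures are saved under pics/ and viewed, at most 10 in all, crops included, and the job is handed in when it is done.

```bash
mkdir -p pics; cat > h.py <<'E'
import numpy as np, cv2
from scipy.spatial.transform import Rotation as R
from bench import robot
def cam(n):
    d=robot.get_image(n); return d
def toworld(d,u,v,z):
    h=d["img"].shape[0]; f=h/2/np.tan(np.radians(d["fovy"])/2)
    K=np.array([[f,0,d["cx"]],[0,f,d["cy"]],[0,0,1]])
    p=cv2.undistortPoints(np.array([[[u,v]]],float),K,np.array([d["k1"],0,0,0]))[0,0]
    o=np.array(d["orientation"]); M=R.from_euler('xyz',o).as_matrix() if o.shape==(3,) else o
    r=M@np.array([p[0],p[1],1]); e=np.array(d["eye"]); return e+r*(z-e[2])/r[2]
E
python3 - <<'E'
from h import *
import pickle
a=cam("scene");b=cam("top")
pickle.dump((a,b),open("ab.pkl","wb"))
cv2.imwrite("pics/1.png",cv2.resize(a["img"],(800,600)));cv2.imwrite("pics/2.png",cv2.resize(b["img"],(800,600)))
for d in(a,b):print({k:v for k,v in d.items() if k!="img"})
E
```

```text
{'fovy': 55.242170593321184, 'cx': 261.0694702141452, 'cy': 191.82285772136836, 'k1': -0.036740288409695135, 'eye': array([1201.47690842,  451.39292527,  855.07215775]), 'orientation': array([-2.38189518,  0.01136927,  2.11424128])}
{'fovy': 56.80115758438299, 'cx': 253.30398520919744, 'cy': 203.06574684736344, 'k1': -0.03479781457599029, 'eye': array([ 405.02706568,    9.4081082 , 1152.6605972 ]), 'orientation': array([-3.02109082e+00, -2.30131569e-03, -1.56780769e+00])}
```

View pics/1.png

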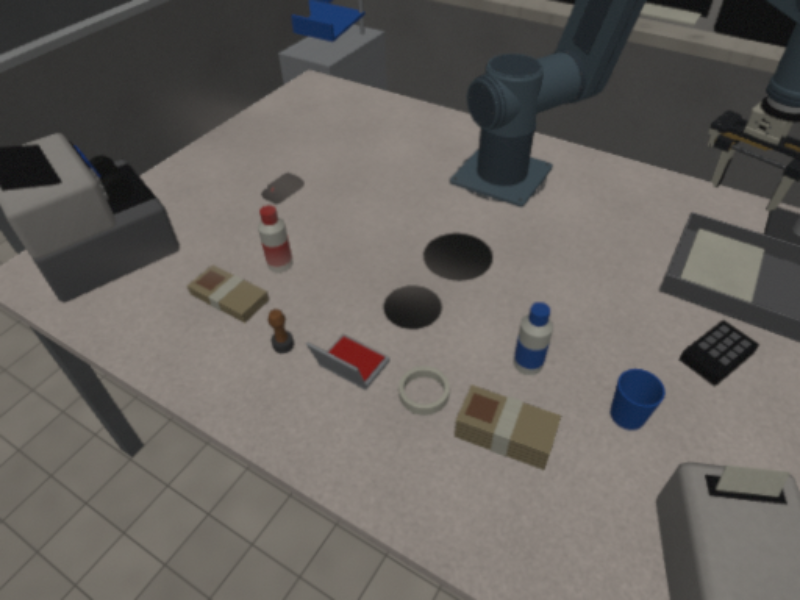

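View pics/2.png

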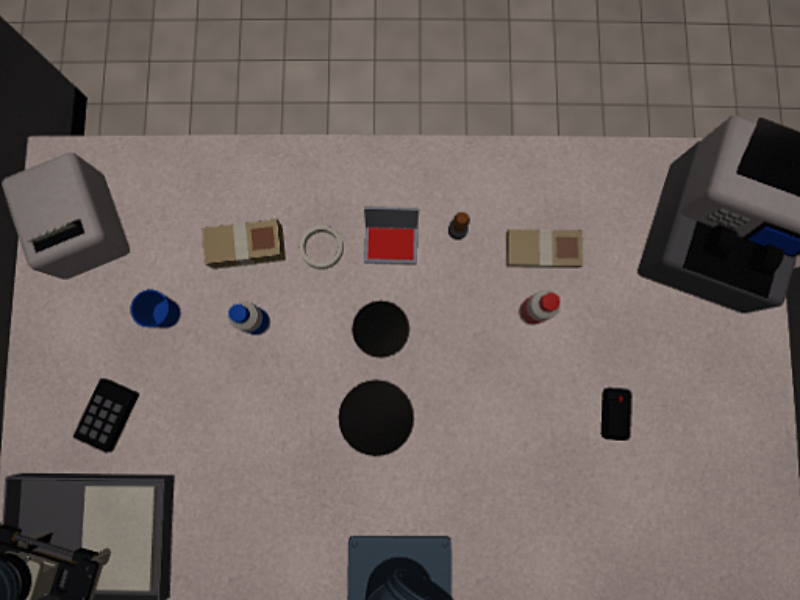

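```bash
python3 - <<'E'
from h import *
import pickle
a,b=pickle.load(open("ab.pkl","rb"))
s=.64
for n,d,u,v,z in [("cap top",b,550,300,150),("mat top",b,381,328,4),("bigmat",b,376,417,4),("matscene",a,413,307,4),("cap scene",a,269,212,150),("base scene",a,280,262,8),("notes near edge",b,540,266,28),("blue cap",b,238,313,150)]:
    print(n,toworld(d,u*s,v*s,z).round())
# blob-based refinement
def blob(d,lo,hi,box):
    x0,y0,x1,y1=box; m=cv2.inRange(d["img"][y0:y1,x0:x1],lo,hi)
    n,l,st,c=cv2.connectedComponentsWithStats(m); i=1+st[1:,4].argmax(); return c[i]+[x0,y0],st[i]
print(*[x.round(1) for x in blob(b,(0,0,0),(50,50,50),(215,180,275,235))])
c,_=blob(b,(0,0,0),(50,50,50),(215,180,275,235)); print("mat",toworld(b,*c,4).round(1))
def ik(p,o):
    return robot.inverse_kinematics(p,o)
for name,x,y in [("bottle",*toworld(b,550*s,300*s,150)[:2]),("mat",*toworld(b,*c,4)[:2])]:
  th=np.arctan2(y,x)
  for off in (0,.4,-.4):
   for z in (75,200,300):
    for back in (0,90):
     for roll in (0,np.pi):
      ya=th+off; dr=np.array([np.cos(ya),np.sin(ya),0])
      # tool z = dr, tool y horizontal
      M=np.column_stack([[0,0,-1],np.cross(dr,[0,0,-1]),dr])
      M=M@R.from_euler('z',roll).as_matrix()
      e=R.from_matrix(M).as_euler('xyz')
      q=ik(np.array([x,y,z])+dr*(19-back),e)
      print(name,off,z,back,round(roll,1),None if q is None else np.round(q,2))
d=b["img"][165:235,300:400]; cv2.imwrite("pics/3.png",cv2.resize(d,(800,560),interpolation=2))
E
```

```text
cap top [ 559. -275.  150.]
mat top [522.  38.   4.]
bigmat [339.  47.   4.]
matscene [527.  44.   4.]
cap scene [ 566. -266.  150.]
base scene [ 562. -273.    8.]
notes near edge [ 649. -291.   28.]
blue cap [533. 296. 150.]
[243.2 210.1] [  11   13   36   36 1011]
mat [521.   39.9   4. ]
bottle 0 75 0 0 [-0.91  1.22  2.48  2.62  2.06  1.31]
bottle 0 75 0 3.1 [-0.91  1.22  2.48  2.62  2.06 -1.83]
bottle 0 75 90 0 None
bottle 0 75 90 3.1 None
bottle 0 200 0 0 [-0.91  0.77  2.58  2.68  1.75  1.48]
bottle 0 200 0 3.1 [-0.91  0.77  2.58  2.68  1.75 -1.66]
bottle 0 200 90 0 None
bottle 0 200 90 3.1 None
bottle 0 300 0 0 [-0.91  0.33  2.55  2.67  1.33  1.69]
bottle 0 300 0 3.1 [-0.91  0.33  2.55  2.67  1.33 -1.45]
bottle 0 300 90 0 None
bottle 0 300 90 3.1 None
bottle 0.4 75 0 0 [-1.29  1.1   2.33  1.9   1.67  1.3 ]
bottle 0.4 75 0 3.1 [-1.29  1.1   2.33  1.9   1.67 -1.84]
bottle 0.4 75 90 0 [-1.62  1.18  2.44  1.58  1.58  1.09]
bottle 0.4 75 90 3.1 [-1.62  1.18  2.44  1.58  1.58 -2.05]
bottle 0.4 200 0 0 [-1.29  0.71  2.41  1.91  1.56  1.59]
bottle 0.4 200 0 3.1 [-1.29  0.71  2.41  1.91 
[... 1542 characters left out ...]
 200 0 0 None
mat 0.4 200 0 3.1 None
mat 0.4 200 90 0 None
mat 0.4 200 90 3.1 None
mat 0.4 300 0 0 None
mat 0.4 300 0 3.1 None
mat 0.4 300 90 0 None
mat 0.4 300 90 3.1 None
mat -0.4 75 0 0 [0.25 1.28 2.52 3.83 2.11 1.97]
mat -0.4 75 0 3.1 [ 0.25  1.28  2.52  3.83  2.11 -1.17]
mat -0.4 75 90 0 [0.57 1.39 2.58 4.22 2.05 2.27]
mat -0.4 75 90 3.1 [ 0.57  1.39  2.58  4.22  2.05 -0.87]
mat -0.4 200 0 0 None
mat -0.4 200 0 3.1 None
mat -0.4 200 90 0 None
mat -0.4 200 90 3.1 None
mat -0.4 300 0 0 None
mat -0.4 300 0 3.1 None
mat -0.4 300 90 0 None
mat -0.4 300 90 3.1 None<sys>:0: UserWarning: Gimbal lock detected. Setting third angle to zero since it is not possible to uniquely determine all angles.
```

View pics/3.png

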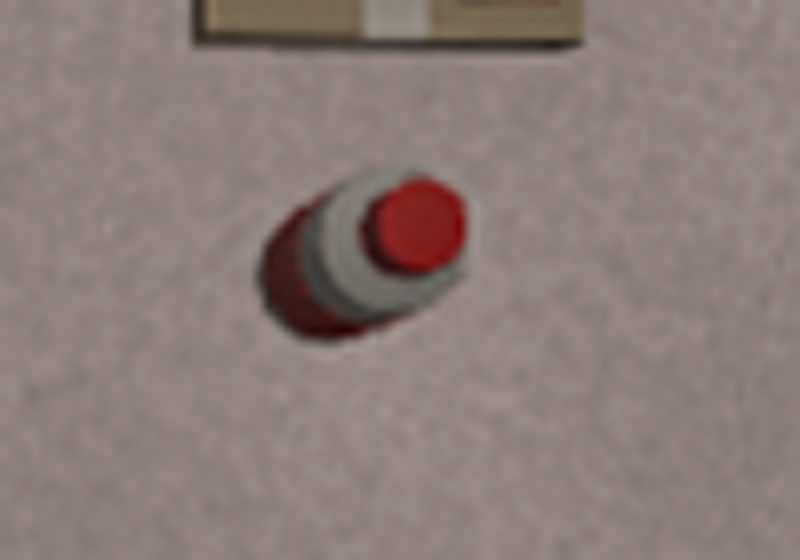

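The things that could be taken for the target bottle, in the top view at 800 px: the red-capped bottle (541,307), the blue-capped bottle (245,317) and the red stamp pad (391,244). The crop shows a red cap, white shoulder and red label, so (541,307) is red_ink. For the mat, the candidates are the small disc (381,328) and the large disc (376,417). The small one is meant.

```bash
cat >> h.py <<'E'
B=np.array([559.,-273,0]); MAT=np.array([524.,41,4])
def pose(c,yaw,t,roll=0,back=0):
    """TCP pose: grasp point at c, tool heading yaw, pointing t below horizontal, closing line horizontal"""
    dr=np.array([np.cos(yaw)*np.cos(t),np.sin(yaw)*np.cos(t),-np.sin(t)])
    y=np.array([np.sin(yaw),-np.cos(yaw),0]); M=np.column_stack([np.cross(y,dr),y,dr])@R.from_euler('z',roll).as_matrix()
    return np.array(c)+dr*(19-back), R.from_matrix(M).as_euler('xyz')
E
python3 -W ignore - <<'E'
from h import *
d=np.radians
def s(q): return "None" if q is None else str(np.round(q,2))
for t in (15,25):
  for nm,c,yaws in (("B",B+[0,0,80],(-70,-50,-26,0,20)),("M",MAT+[0,0,80],(-50,-25,5,30,50))):
    for yw in yaws:
      r=[s(robot.inverse_kinematics(*pose(c+[0,0,dz],d(yw),d(t),0,bk))) for dz,bk in((0,0),(0,110),(5,0),(120,0))]
      print(t,nm,yw,*r)
for c in ([559,-273,350],[600,-273,300],[524,-100,350],[600,-100,400],[650,-200,450]):
  for yw in (-50,-26,0,30):
    for t in (0,-15,-25):
      q=robot.inverse_kinematics(*pose(c,d(yw),d(t),np.pi))
      if q is not None: print("inv",c,yw,t,s(q))
E
```

```text
15 B -70 [-0.11  0.78  2.1   4.33  1.2  -1.82] None [-0.11  0.76  2.1   4.34  1.2  -1.83] None
15 B -50 [-0.34  0.78  2.38  3.67  1.32 -1.56] [-0.11  0.73  2.52  3.89  1.39 -1.5 ] [-0.34  0.77  2.38  3.67  1.31 -1.57] [-0.34  0.4   2.36  3.77  0.99 -1.8 ]
15 B -26 [-0.89  0.85  2.54  2.72  1.53 -1.67] None [-0.89  0.83  2.54  2.72  1.52 -1.67] [-0.89  0.36  2.52  2.66  1.07 -1.44]
15 B 0 [-1.27  0.78  2.35  1.87  1.31 -1.56] [-1.63  0.71  2.48  1.52  1.31 -1.62] [-1.27  0.76  2.35  1.87  1.3  -1.54] [-1.27  0.41  2.34  1.75  1.21 -1.17]
15 B 20 [-1.31  0.78  2.07  1.42  1.34 -1.27] [-1.54  0.71  2.09  1.18  1.43 -1.24] [-1.31  0.77  2.07  1.41  1.35 -1.26] [-1.31  0.51  2.06  1.36  1.39 -1.  ]
15 M -50 None None None None
15 M -25 [ 0.36  0.81  2.51  3.91  1.44 -1.44] [ 0.72  0.73  2.56  4.26  1.37 -1.44] [ 0.36  0.8   2.51  3.91  1.42 -1.46] [ 0.36  0.35  2.49  4.02  1.1  -1.82]
15 M 5 None None None None
15 M 30 [-1.02  0.85  2.56  1.67  1.33 -1.85] None [-1.02  0.83  2.57  1.66  1.32 -1.83] [-1.02  0.33  2.54  1.52  1.31 -1.29]
15 M 50 [-0.97  0.76  2.26  1.27  1.34 -1.45] [-1.24 
[... 4054 characters left out ...]
-50 -15 [-0.09  0.36  2.1   3.92  1.34  1.09]
inv [650, -200, 450] -50 -25 [-0.12  0.5   2.1   3.81  1.59  1.22]
inv [650, -200, 450] -26 0 [-0.47 -0.01  2.23  3.11  0.65  1.6 ]
inv [650, -200, 450] -26 -15 [-0.47  0.24  2.32  3.12  1.24  1.58]
inv [650, -200, 450] -26 -25 [-0.47  0.43  2.31  3.13  1.6   1.58]
inv [650, -200, 450] 0 0 [-0.95  0.04  2.18  1.98  1.09  2.39]
inv [650, -200, 450] 0 -15 [-0.92  0.27  2.26  2.26  1.45  2.05]
inv [650, -200, 450] 0 -25 [-0.87  0.44  2.26  2.37  1.71  1.9 ]
inv [650, -200, 450] 30 0 [-1.08  0.32  1.82  1.55  1.6   2.58]
inv [650, -200, 450] 30 -15 [-1.06  0.47  1.9   1.75  1.76  2.37]
inv [650, -200, 450] 30 -25 [-1.02  0.58  1.91  1.87  1.9   2.26]
```

```bash
python3 -W ignore - <<'E'
from h import *
import pickle
d=np.radians
p=robot.current_tcp_pos()
robot.move_linear([p[0],p[1],360],speed=250)
robot.move_ptp(*pose(B+[0,0,200],0,d(25),0,60)); print(robot.current_t(),robot.current_qpos().round(2) if hasattr(robot.current_qpos(),'round') else robot.current_qpos())
robot.move_ptp(*pose(B+[0,0,80],0,d(25),0,110)); print(robot.current_t(),robot.current_qpos(),robot.current_contact_force())
w=cam("wrist");s=cam("scene");pickle.dump((w,s),open("w.pkl","wb"))
cv2.imwrite("pics/4.png",np.hstack([cv2.resize(w["img"],(400,300)),cv2.resize(s["img"],(400,300))]))
print(w["eye"],w["orientation"])
E
```

```text
4.025 [-1.37  0.15  2.31  1.43  1.11 -0.81]
4.5417 [-1.52499499  0.42275002  2.43971967  1.4861236   1.14065102 -1.26037657] [ 0.37274327 -0.05055264 -0.02301431]
[ 337.88135564 -273.66249145  266.482901  ] [-2.27782225  0.00233619 -1.57152772]
```

View pics/4.png

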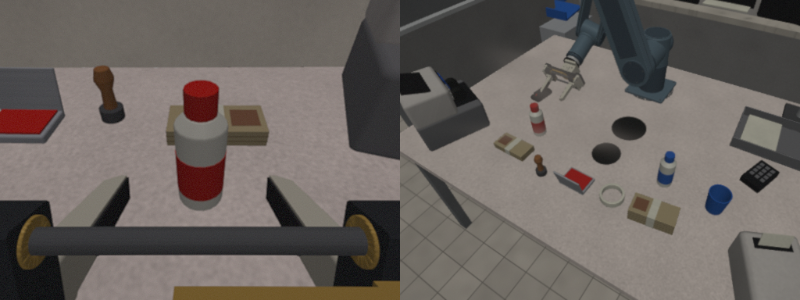

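The wrist view (left half) shows the red bottle, cap at (201,98) and base at (201,205), centred between the fingertips at (128,180) and (268,180). Next I'll check the depth, then approach and grip.

```bash
python3 -W ignore - <<'E'
from h import *
import pickle
d=np.radians
w,s=pickle.load(open("w.pkl","rb"))
print(toworld(w,257,266,0)+[28,0,0],toworld(w,257,110,150), toworld(w,257,266,0)[1])
q=toworld(w,257,266,0); B=np.array([(q[0]+28+559)/2 if abs(q[0]+28-559)<15 else 559, q[1],0]); print(B)
print(robot.move_linear(pose(B+[0,0,80],0,d(25))[0],speed=100,f_stop=8))
robot.move_gripper(0.0)
print(robot.current_gripper_width(),robot.current_finger_force(),robot.current_t(),robot.current_tcp_pos(),robot.current_contact_force())
w=cam("wrist");s=cam("scene")
cv2.imwrite("pics/5.png",np.hstack([cv2.resize(w["img"],(400,300)),cv2.resize(s["img"],(400,300))]))
E
```

```text
[ 564.34685451 -276.9482923     0.        ] [ 562.87556255 -276.42057058  150.        ] -276.9482923008346
[ 561.67342725 -276.9482923     0.        ]
False
0.5883003436732835 29.94771122932434 6.6083 [ 578.89054963 -276.88752546   71.97643382] [ 1.03999655 -0.18094181  0.37433205]
```

View pics/5.png

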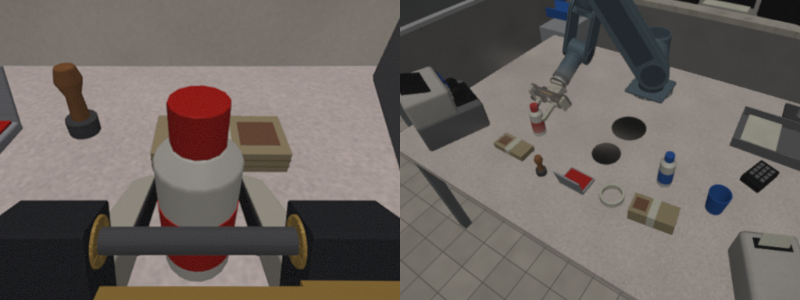

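The wrist view shows the bottle at (199,180) held between the fingers. The opening is about 55 mm and the pad force 30 N, so the grip is good. Next I lift and invert.

```bash
python3 -W ignore - <<'E'
from h import *
d=np.radians
p=robot.current_tcp_pos()
robot.move_linear([p[0],p[1],p[2]+130],speed=150)
robot.move_ptp(*pose([580,-273,330],0,d(0),0)); print(robot.current_t(),robot.current_qpos(),robot.current_gripper_width())
robot.move_ptp(*pose([600,-273,350],0,d(-25),np.pi)); print(robot.current_t(),robot.current_qpos(),robot.current_gripper_width())
robot.sleep(0.3)
w=cam("wrist");s=cam("scene")
robot.sleep(2.2); print(robot.current_t(),robot.current_finger_force(),robot.current_contact_force())
cv2.imwrite("pics/6.png",np.hstack([cv2.resize(w["img"],(400,300)),cv2.resize(s["img"][60:252,50:306],(400,300))]))
E
```

```text
8.25 [-1.24494631  0.31828877  2.30569009  1.85397982  1.40748626 -1.07270287] 0.5911198241898378
10.6333 [-1.09825611  0.72006522  2.25575263  2.10402202  1.92702093  1.72741159] 0.593601368059647
13.2333 29.950575605034828 [-0.63250233  0.27520869 -2.74503445]
```

View pics/6.png

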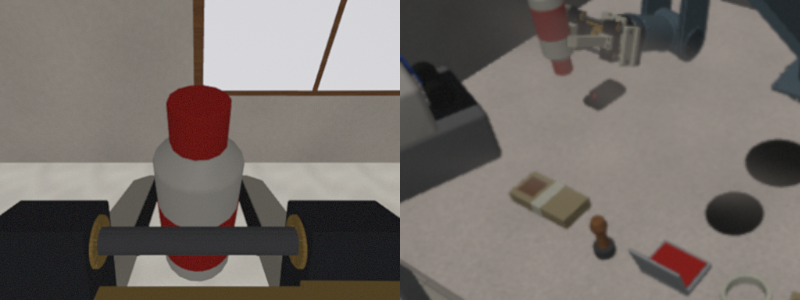

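The scene half shows the bottle inverted, cap down at (562,66). The wrist view is unchanged, so nothing slipped. It was held for about 2.6 s. Next I turn it upright and go above the mat.

```bash
python3 -W ignore - <<'E'
from h import *
d=np.radians
robot.move_ptp(*pose([580,-273,330],0,d(0),0))
robot.move_ptp(*pose(MAT+[0,0,200],d(50),d(25)));print(robot.current_t(),robot.current_qpos())
robot.move_linear(pose(MAT+[0,0,105],d(50),d(25))[0],speed=120)
print(robot.current_t(),robot.current_gripper_width())
w=cam("wrist");s=cam("scene");
cv2.imwrite("pics/7.png",np.hstack([cv2.resize(w["img"],(400,300)),cv2.resize(s["img"][120:312,180:436],(400,300))]))
E
```

```text
16.8417 [-0.91172793  0.28099433  2.20559287  1.13886946  1.35052844 -0.91485937]
17.7833 0.5911394736852472
```

View pics/7.png

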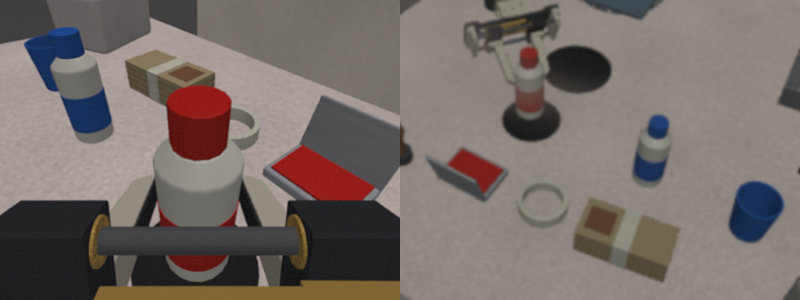

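The bottle is upright 25 mm above the small mat: base at (531,113) and mat centre at (531,120) in the scene crop, so it is well centred. Next I lower it until contact, release it and retreat.

```bash
python3 -W ignore - <<'E'
from h import *
d=np.radians
robot.move_linear(pose(MAT+[0,0,84],d(50),d(25))[0],speed=80)
print(robot.move_linear(pose(MAT+[0,0,75],d(50),d(25))[0],speed=12,f_stop=2.5),robot.current_tcp_pos(),pose(MAT+[0,0,80],d(50),d(25))[0],robot.current_contact_force())
robot.sleep(.2); robot.move_gripper(1.0); robot.sleep(.3)
robot.move_linear(pose(MAT+[0,0,80],d(50),d(25),0,110)[0],speed=80)
print(robot.current_t(),robot.current_contact_force())
s=cam("scene");w=cam("wrist")
cv2.imwrite("pics/8.png",np.hstack([cv2.resize(w["img"],(400,300)),cv2.resize(s["img"],(400,300))]))
E
```

```text
True [535.24499482  54.29323475  75.97079996] [535.06870491  54.19116884  75.97025303] [-1.56509619 -1.26015474  3.51044534]
21.5917 [0.20163266 0.78888957 0.13533508]
```

View pics/8.png

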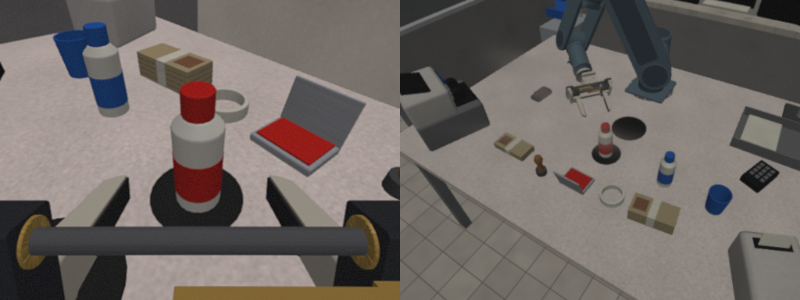

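The bottle stands upright on the small mat (wrist view: base at (198,205), mat spanning 150–243). The gripper is clear and the other things are where they were.

```bash
python3 -c "
from bench import robot
robot.sleep(.3);print(robot.hand_in())"
```

```text
the job is handed in; nothing more can be done
None
```

The red ink bottle was held cap-down for about 2.6 s, turned upright and left standing entirely on the small black mat, nothing else in view moved, and I handed the job in at about 22 s.

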